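# Eject the slide tray, peel off its clinging cover and present it over the light pad

### The arm

A 6-joint arm with a two-finger parallel gripper is mounted at the origin on the work surface. World frame = base frame: x ahead of the robot, y to its left, z up, the work surface at z = 0. Lengths are in mm, angles in rad, forces in N, time in s.
With the tool pointing down it reaches from about 225 to 875 mm from the base axis. Payload 3.4 kg.
Tool frame: the origin (TCP) lies where the fingers leave the gripper's body, on its centre line; the fingertips stand 73 mm ahead of it and the grasp point (between the pads) lies 54 mm ahead of it; z points along the fingers, y is the direction in which the jaws open and shut (so a half turn about z gives the same grasp; the last joint's range is limited). The gripper opens to 85 mm and grips with 20 to 120 N. Pads are 22 mm wide; open, the fingers measure 114 mm over their backs; the gripper's body (76 mm by 85 mm) begins 54 mm behind the grasp point. The pads swing forward as they close: fully open they stand 13 mm farther back than shut.
Start: joints at [-1.374, 0.276, 1.505, -0, 1.361, -0.121], TCP at [179.673, -546.235, 303.928] pointing down, gripper open.
Joint ranges: [-2.89, 2.89], [-0.75, 2.08], [0.22, 2.7], [-1.18, 4.32], [0.11, 2.71], [-2.7, 2.7]. Speed limits (rad/s): [2.57, 2.57, 3.14, 3.14, 3.14, 3.14].

### API

Orientations are given as a unit quaternion [x, y, z, w].
In Python, from bench import bot gives the robot as it stands. The module is installed in compiled form; this text tells all that it offers.
- The arm moves only by the shell command python3 -m jog 'ROWS' [FORCE]. ROWS is text: rows parted by semicolons, each of 7 numbers parted by spaces: the closure, from -1 (fully open) to 1 (shut), then the shift along the tool's x, y, z in units of 800 mm (1.0 is 800 mm), then the turn, a rotation vector about the tool's x, y, z in units of pi/2 rad (1.0 is pi/2 rad). A call has exactly 10 rows; each row is the pose to reach, as a shift and turn from the pose commanded when the call began, along the tool's axes at that moment; what a row does not reach only later rows make up. A row lasts 1/8 s, in which the tool goes at most 62.5 mm and 10.7 degrees, less where a joint would pass 70% of its speed; a pose out of reach is approached as far as the arm can. A call with a number of a shift or a turn outside -1 to 1 is refused whole. A call with a gripper value outside its range is refused whole. The fingers move at their own pace and stop on an object; FORCE is the grip in N (left out, the last holds). Time passes only in rows, so rows that repeat a pose let the fingers close, or fill a call up. It gives the time, the measured TCP pose, the force and the opening at its end, in the units of the state.
- bot.state(): the state, without advancing time (a new reading comes with each control period).
- bot.read_camera(name): name is "side" or "top" or "wrist"; returns a dict with "img" (384x512x3 uint8, blue, green, red), "fx", "fy", "cx", "cy" (pixels), "extrinsics" (4x4, takes a point from camera to world coordinates). Camera axes: x right, y down, z forward; pixel columns grow to the right and rows downward; lengths in mm; the calibration is good to about 2 mm. A picture is of the moment at which its call begins. There is no depth.
- bot.job_done(): hands the job in, once; it reports no verdict.
Trained networks look in a picture, given as the dict that the camera call returned (one of the last four; its "shot" number tells which), for a name from the list of things; names that differ only in an ending like _2 or _b are one class to them, and where a whole thing is asked for, a point or a joint stands for the part that bears it (a point fixed in the world has none). Each returns a list of dicts, best first, with "confidence" (0 to 1); they miss things now and then, are a little off and sometimes report something else, mostly with a low value. They report only what shows in the picture. A call takes as long as a camera call. They do not tell look-alikes from the thing itself.
- bot.look_for(picture, name): "box" ([left, top, right, bottom] in pixels, round what is visible of it).
- bot.outline_of(picture, name): "region" (384x512 bool, what is visible of it) and "box" ([left, top, right, bottom] in pixels, round what is visible of it).
- bot.landmark_of(picture, name): "at" ([column, row] in pixels: a listed point, or the origin of a listed thing).
The state is a dict: "time": time; "q": joint angles; "joint_velocities": joint speeds; "joint_torque": joint torques, N m; "tool_pos": TCP position; "tcp_rot": TCP orientation; "wrist_force": force on the tool from outside, world axes, zero at the start; "torque": the same for the moment, N m; "opening": opening from 0.0 (shut) to 1.0 (fully open).
Only numpy, scipy, OpenCV 4.12 (cv2) and the standard library are available. Lean on these libraries where they do the work, as an engineer would, in place of code of your own. Each camera call takes 0.05 s, during which the arm holds its last target.

### The job

Press the cassette's ejector paddle fully in so that the covered slide tray is pushed out from under the hood, and let the ejector spring back. Then peel the clinging cover off the tray by its corner lug, raising that corner first while the opposite corner still rests on the tray, and leave the tray lying in its rails. Finish holding the cover in the gripper, still, roughly level and right side up, centred about 15 to 20 cm above the light pad, without disturbing the bottle, the slide box or the dishes.

Things in the scene. Friction and masses are not known exactly. Their poses are not given: they have to be found in the camera images.
- cassette: Fixed aluminium cassette, 150 x 300 mm, 10 mm base. Origin at table level on its centre line; +y is the ejecting direction; tray and cover share its yaw. Side rails 20 mm high have lips over the tray's flange: it slides but cannot be lifted. A grey hood (140 mm wide, 42 to 46 mm above the table, y = -105 to -50 mm) overlaps the covered tray by 20 mm at the start.
- ejector (a joint): Ejector slide: 0 m out (rest), 0.047 m fully pressed, along the cassette's +y. Spring-loaded: about 2 N at rest to 6 N pressed, plus about 3 N to push the tray; it springs back by itself. A full press pushes the tray 45 mm out.
- paddle (a point): Centre of the push face of the black upright ejector paddle (60 mm wide, 12 mm thick, from 14 to 68 mm above the table), at the hood end of the cassette; this point is 50 mm above the table at cassette (0, -182) mm when at rest and moves with the paddle. Push the face along the cassette's +y.
- tray: Loose steel slide tray holding glass slides, flange 112 x 150 mm, walls 100 x 140 mm, 20 mm high. Origin at the centre of its underside, 10 mm above the table; axes parallel to the cassette's. Starts at cassette y = 0, ends at about 45 mm.
- lug (a point): Centre of the cover's upright grip lug: 12 thick, 22 long, 24 mm high, sticking out diagonally beyond the cover's (+x, +y) corner. Its length runs along the cover's (1, 1) diagonal: grip its 12 mm along (-1, 1). The point is at cover (61, 81, 12) mm, 42 mm above the table at rest. The rails below are 20 mm high: keep fingertips above them.
- cover_mid (a point): Centre of the white formed cover, in the plane of its rim's underside, 30 mm above the table at rest. Rim 100 x 140 mm, 3.5 mm thick; panel sunk 10 mm into the tray; 40 to 80 g. Axes at rest: z up, x across and y along the cassette. Four spring nibs in the tray make it cling near its corners, a few newtons each; each lets go once some 5 mm clear.
- far_corner (a point): Corner of the cover diagonally opposite to the lug, at cover (-50, -70, 0) mm, on the rim's underside.
- pad_mid (a point): Centre of the top of the fixed square light pad (white face in black frame, 200 x 200 x 12 mm); the point is 12 mm above the table.
- sample_bottle: Bystander: capped glass sample bottle, diameter 60 mm, 120 mm high; origin at the centre of its underside.
- slide_box: Bystander: closed wooden slide box, 85 x 100 x 32 mm; origin at the centre of its underside.
- dishes: Bystander: stack of two flat round dishes, diameter 94 mm, 26 mm high; origin at the centre of its underside.
Not all that is in view belongs to the job. Leave any orange look-alike of the part that bears lug alone.

How it is judged:
By the outcome, as a careful person would: the job done as asked, in the order asked, and still so for the second after the job is handed in, while the arm keeps its last pose, push and grip.
It also fails if it takes over 59 s, if anything falls off the work surface, if the arm or the gripper's body presses on something with over 40 N, if the wrist force passes 120 N, or if a joint passes its speed limit or range.

## Working session

There is one attempt and no reset: what is moved stays moved. The work goes in short steps, Python scripts to look and compute and a shell command to move; the robot and the scene stay as the last step left them, time stands still between calls to the robot, and variables do not carry over. Pictures are saved under pics/ and viewed, and the job is handed in when it is done.

```bash
mkdir -p pics; ls; python3 - <<'E'
from bench import bot
import cv2,numpy as np
print(bot.state())
for n in ("top","side"):
    p=bot.read_camera(n); cv2.imwrite(f"pics/{n}0.png",p["img"])
    print(n,p["fx"],p["fy"],p["cx"],p["cy"],np.round(p["extrinsics"],3).tolist())
    for t in ["cassette","paddle","tray","lug","cover_mid","far_corner","pad_mid","sample_bottle","slide_box","dishes"]:
        print(t,[(np.round(d["at"]).tolist(),round(d["confidence"],2)) for d in bot.landmark_of(p,t)])
E
```

```text
pics
{'time': 0.0, 'q': array([-1.37399569e+00,  2.76578845e-01,  1.50617590e+00,  1.71958896e-06,
        1.36068632e+00, -1.21072753e-01]), 'joint_velocities': array([ 0.00043145,  0.00051749, -0.00040895, -0.00057683,  0.00320746,
       -0.00098233]), 'joint_torque': array([ 2.10095241e-03, -4.16772330e+01, -2.45806861e+01, -2.57083066e-04,
        1.09217656e-02,  1.87600796e-05]), 'tool_pos': array([ 179.58875426, -545.79964892,  303.03175564]), 'tcp_rot': array([ 9.87395736e-01,  1.58268146e-01, -3.41455940e-05, -9.23575189e-04]), 'wrist_force': array([-1.10118996,  0.38292583, -0.69370221]), 'torque': array([-0.01424273,  0.02177977, -0.01596345]), 'opening': 1.000140286435732}
top 387.5875082662118 387.5875082662118 252.53409368587606 197.12989925433413 [[0.027, -0.998, 0.065, 413.438], [-0.999, -0.029, -0.029, -107.928], [0.031, -0.064, -0.997, 1195.01], [0.0, 0.0, 0.0, 1.0]]
cassette [([91.0, 193.0], 0.59)]
paddle [([290.0, 217.0], 0.86), ([145.0, 116.0], 0.3)]
tray []
lug [([214.0, 169.0], 0.71), ([349.0, 267.0], 0.68), ([282.0, 128.0], 0.65), ([365.0, 193.0], 0.64), ([38
[... 351 characters left out ...]
9.0, 195.0], 0.15)]
side 385.49796539137606 385.49796539137606 251.6954103165084 186.6443056689932 [[-0.894, -0.253, 0.369, 32.96], [-0.447, 0.502, -0.74, 794.044], [0.001, -0.827, -0.562, 780.283], [0.0, 0.0, 0.0, 1.0]]
cassette [([249.0, 214.0], 0.75)]
paddle []
tray [([246.0, 209.0], 0.78)]
lug [([288.0, 154.0], 0.97), ([212.0, 205.0], 0.65), ([308.0, 151.0], 0.59)]
cover_mid [([245.0, 206.0], 0.82), ([349.0, 190.0], 0.74), ([268.0, 165.0], 0.59), ([332.0, 156.0], 0.55)]
far_corner [([272.0, 203.0], 0.69), ([250.0, 169.0], 0.67), ([365.0, 206.0], 0.57)]
pad_mid [([164.0, 307.0], 0.8)]
sample_bottle [([125.0, 244.0], 0.92)]
slide_box [([208.0, 175.0], 0.84)]
dishes [([156.0, 207.0], 0.97)]
```

View pics/top0.png

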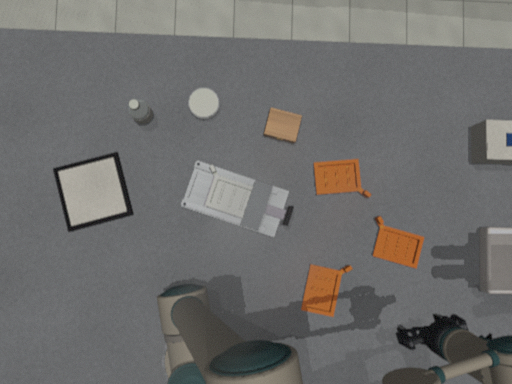

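View pics/side0.png

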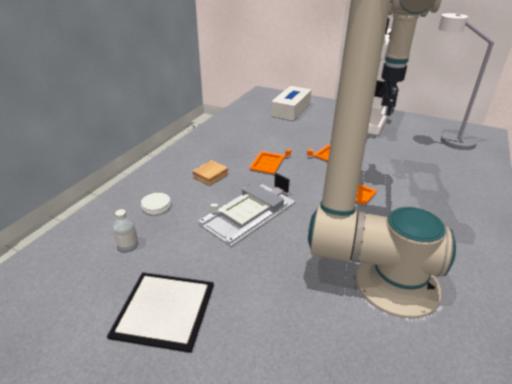

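The top view shows the white cover on the cassette at about (232,196), with the black paddle at (289,215) and the lug at about (213,169). The three orange look-alikes are at (338,177), (398,246) and (322,289). The one that fits is the white cover under the hood. I'll confirm it in a crop and measure.

```bash
cat > h.py <<'E'
import numpy as np,cv2
from bench import bot
from scipy.spatial.transform import Rotation as R
def ray(p,uv,z):
    E=p["extrinsics"];d=E[:3,:3]@np.array([(uv[0]-p["cx"])/p["fx"],(uv[1]-p["cy"])/p["fy"],1.])
    o=E[:3,3];return o+d*(z-o[2])/d[2]
def proj(p,X):
    E=p["extrinsics"];c=E[:3,:3].T@(np.array(X,float)-E[:3,3]);return np.array([p["cx"]+p["fx"]*c[0]/c[2],p["cy"]+p["fy"]*c[1]/c[2]])
def crop(p,box,s,name,marks=()):
    x0,y0,x1,y1=map(int,box);im=cv2.resize(p["img"][y0:y1,x0:x1],None,fx=s,fy=s,interpolation=cv2.INTER_CUBIC)
    for X in marks:
        u=(proj(p,X)-[x0,y0]+.5)*s;cv2.drawMarker(im,tuple(int(a) for a in u),(0,0,255),cv2.MARKER_CROSS,8,1)
    cv2.imwrite(f"pics/{name}.png",im)
E
python3 - <<'E'
from h import *
p=bot.read_camera("top"); crop(p,(170,140,310,250),5.5,"crop0")
q=bot.read_camera("side"); crop(q,(180,150,310,250),6,"crop1")
for n,z in [("lug",42),("cover_mid",30),("far_corner",30),("paddle",50),("pad_mid",12),("sample_bottle",0),("slide_box",0),("dishes",0),("cassette",0)]:
    for c in (p,q):
        print(n,[(np.round(ray(c,d["at"],z)[:2]).tolist(),round(d["confidence"],2)) for d in bot.landmark_of(c,n)])
for c in (p,q):
  for n in ("cassette","paddle","lug","cover_mid"):
    for d in bot.outline_of(c,n):
        print(n,d["box"],round(d["confidence"],2))
E
```

```text
lug [([520.0, -482.0], 0.93), ([432.0, -524.0], 0.6), ([287.0, -420.0], 0.58), ([582.0, -24.0], 0.56)]
lug [([570.0, -13.0], 0.8), ([417.0, -498.0], 0.77), ([495.0, -440.0], 0.7), ([478.0, -43.0], 0.23)]
cover_mid [([563.0, -395.0], 0.91), ([494.0, -68.0], 0.84), ([356.0, -571.0], 0.8), ([213.0, -357.0], 0.69)]
cover_mid [([217.0, -334.0], 0.76), ([349.0, -552.0], 0.73), ([502.0, -88.0], 0.62), ([542.0, -358.0], 0.62)]
far_corner [([151.0, -290.0], 0.96), ([604.0, -327.0], 0.85), ([416.0, -133.0], 0.67)]
far_corner [([579.0, -305.0], 0.96), ([430.0, -141.0], 0.7), ([486.0, -63.0], 0.59), ([156.0, -258.0], 0.51)]
paddle []
paddle [([442.0, -248.0], 0.81)]
pad_mid [([491.0, 354.0], 0.63)]
pad_mid [([484.0, 346.0], 0.92)]
sample_bottle [([733.0, 200.0], 0.68)]
sample_bottle [([739.0, 202.0], 0.63)]
slide_box [([709.0, -219.0], 0.58)]
slide_box [([738.0, -233.0], 0.73), ([489.0, -80.0], 0.34)]
dishes [([785.0, 25.0], 0.91)]
dishes [([784.0, 10.0], 0.61)]
cassette []
cassette [([482.0, -96.0], 0.95)]
paddle [263.4, 206.8, 293.6, 227.4] 0.55
lug [297.6, 264.4, 352.6, 316.0] 0.8
lug [375.9, 216.1, 425.8, 269.2] 0.8
lug [206.7, 165.2, 249.3, 220.2] 0.73
lug [311.8, 157.5, 368.5, 193.3] 0.6
cover_mid [300.6, 265.0, 350.3, 317.1] 0.77
cover_mid [370.7, 215.0, 423.7, 267.9] 0.74
cover_mid [313.7, 159.9, 368.1, 194.2] 0.68
cover_mid [204.3, 164.0, 254.3, 219.7] 0.62
cassette [198.2, 171.6, 293.4, 245.4] 0.61
lug [355.0, 184.7, 376.1, 207.5] 0.69
lug [305.0, 144.6, 331.7, 158.9] 0.64
lug [210.0, 196.1, 267.2, 223.0] 0.56
lug [250.6, 153.0, 292.1, 174.4] 0.55
cover_mid [208.7, 190.8, 268.4, 221.3] 0.81
cover_mid [250.3, 151.8, 289.5, 172.2] 0.69
cover_mid [308.1, 148.1, 329.3, 158.6] 0.67
cover_mid [352.8, 182.9, 374.7, 204.9] 0.62
```

```bash
ls pics
```

```text
crop0.png
crop1.png
side0.png
top0.png
```

View pics/crop0.png

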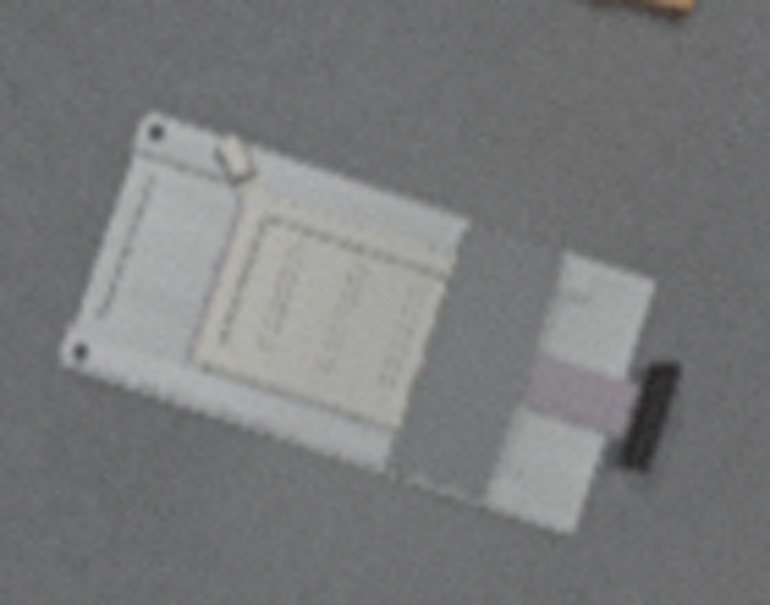

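View pics/crop1.png

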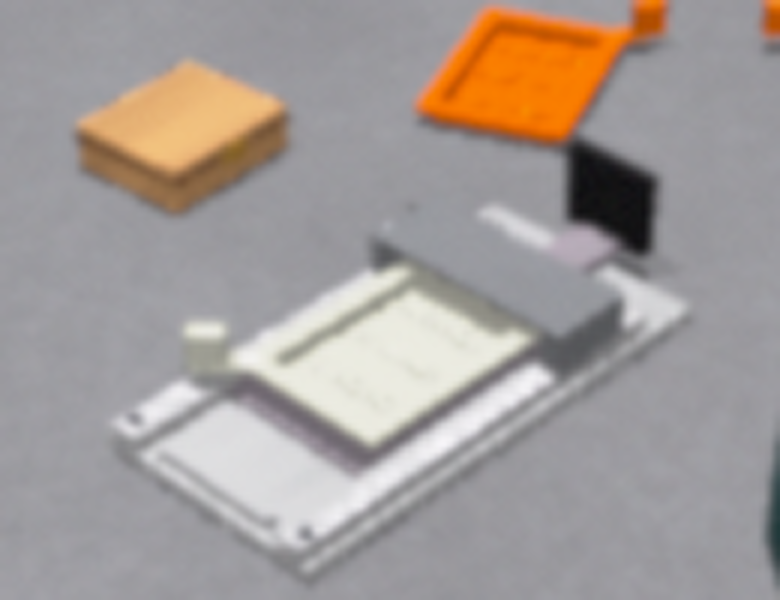

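```bash
cat > fit.py <<'E'
from h import *
from scipy.optimize import least_squares
p=bot.read_camera("top");q=bot.read_camera("side")
T=lambda a,b:np.array([a/5.5+170-.5,b/5.5+140-.5]); S=lambda a,b:np.array([a/6+180-.5,b/6+150-.5])
obs=[(p,T(143,110),(75,150,12)),(p,T(62,364),(-75,150,12)),(p,T(577,534),(-75,-150,10)),(p,T(657,277),(75,-150,10)),
(p,T(657,412),(0,-176,68)),(p,T(235,160),(61,81,54)),(p,T(194,364),(-50,70,33)),
(q,S(305,562),(-75,150,10)),(q,S(112,428),(75,150,10)),(q,S(692,303),(-75,-150,10)),
(q,S(573,138),(30,-170,68)),(q,S(657,180),(-30,-170,68)),(q,S(205,332),(61,81,54)),(q,S(375,452),(-50,70,32))]
def W(v,X):
    c,s=np.cos(v[2]),np.sin(v[2]);return [v[0]+c*X[0]-s*X[1],v[1]+s*X[0]+c*X[1],X[2]]
f=lambda v:np.concatenate([proj(c,W(v,X))-u for c,u,X in obs])
r=least_squares(f,[482,-96,0.2],loss="soft_l1");v=r.x
print(v,np.degrees(v[2]));print(np.round(f(v).reshape(-1,2),1).tolist())
for c in (p,q):
    o=[k for k in obs if k[0] is c]
    r1=least_squares(lambda v:np.concatenate([proj(c,W(v,X))-u for c,u,X in o]),v).x; print("single",r1)
for n,X in [("paddle",(0,-182,50)),("lug",(61,81,42)),("lug_after",(61,126,42))]: print(n,np.round(W(v,X),1))
M=[W(v,X) for X in [(75,150,10),(-75,150,10),(75,-150,10),(-75,-150,10),(61,81,54),(30,-182,68),(-30,-182,68),(50,-50,46),(-50,70,33)]]
crop(p,(170,140,310,250),5.5,"fit0",M);crop(q,(180,150,310,250),6,"fit1",M)
E
python3 fit.py
```

```text
[ 4.87112863e+02 -8.56482439e+01 -2.89423428e-01] -16.582740921315082
[[-0.3, -0.4], [-1.4, -0.1], [-1.3, -0.3], [-0.9, -0.2], [2.2, 0.8], [2.0, -0.0], [1.7, -0.0], [0.2, 2.3], [-1.2, 2.0], [-0.5, 0.9], [-0.0, 0.1], [-0.5, -0.4], [2.0, -1.1], [1.5, -1.9]]
single [ 4.86928178e+02 -8.47458881e+01 -2.83991083e-01]
single [ 4.88406401e+02 -8.68018612e+01 -3.00408644e-01]
paddle [ 435.2 -260.1   50. ]
lug [568.7 -25.4  42. ]
lug_after [581.5  17.7  42. ]
```

```bash
sed -i 's/^r=least.*$/g=lambda w:np.concatenate([proj(c,W(w,(X[0],X[1]+(w[3] if abs(X[1])==150 else 0),X[2])))-u for c,u,X in obs])\nr=least_squares(g,[482,-96,-0.29,0],loss="soft_l1");v=r.x/; s/np.round(f(v)/np.round(g(v)/; s/^for c in (p,q):/for c in ():/' fit.py; python3 fit.py
```

```text
[ 4.88669310e+02 -8.03195962e+01 -2.90522077e-01 -9.23353723e+00] -16.645688863631257
[[0.9, -0.1], [-0.3, 0.2], [-0.2, 0.1], [0.2, 0.3], [0.3, 0.3], [0.3, -0.6], [-0.1, -0.6], [1.0, 1.7], [-0.3, 1.4], [0.2, 0.4], [-1.0, 0.8], [-1.5, 0.3], [0.7, -0.4], [0.2, -1.0]]
paddle [ 436.5 -254.7   50. ]
lug [570.3 -20.2  42. ]
lug_after [583.2  22.9  42. ]
```

View pics/fit0.png

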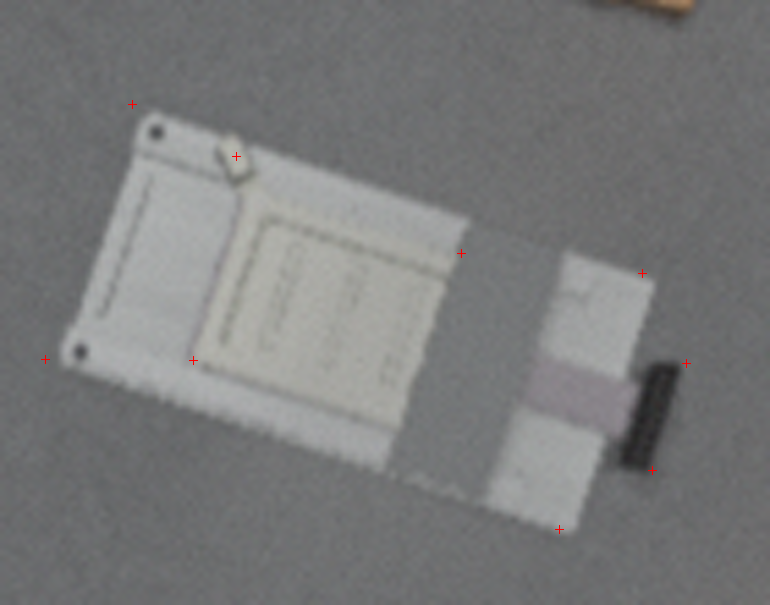

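View pics/fit1.png

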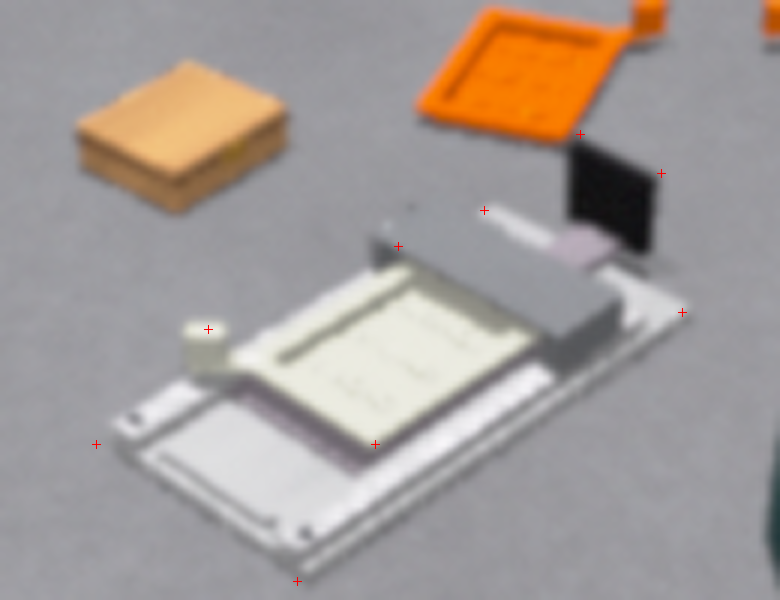

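The fit is good to about 1 px: cassette at (488.7, −80.3), yaw −16.6°. The raised parts fix the y origin, and the base is offset by about −9 mm along its length. Next I'll work out the move to a point behind the paddle.

```bash
cat >> h.py <<'E'
C=np.array([488.7,-80.3]);YAW=np.radians(-16.65)
def cas(x,y):
    c,s=np.cos(YAW),np.sin(YAW);return C+[c*x-s*y,s*x+c*y]
def down(xang): # tool down, tool x heading (deg)
    a=np.radians(xang);x=np.array([np.cos(a),np.sin(a),0]);z=np.array([0,0,-1.]);return np.column_stack([x,np.cross(z,x),z])
def togo(pos,Rt):
    s=bot.state();R0=R.from_quat(s["tcp_rot"]).as_matrix()
    d=R0.T@(np.array(pos)-s["tool_pos"])/800;w=R.from_matrix(R0.T@Rt).as_rotvec()/(np.pi/2)
    print("t",round(s["time"],2),"pos",np.round(s["tool_pos"],1),"F",np.round(s["wrist_force"],1),"op",round(s["opening"],3),"\nrow",np.round(d,4),np.round(w,4))
E
python3 - <<'E'
from h import *
togo([*cas(0,-233),150],down(73.35))
togo([*cas(0,-233),105],down(73.35))
E
```

```text
t 2.7 pos [ 179.7 -546.2  304. ] F [0.4 0.7 0.1] op 1.001 
row [ 0.3825 -0.1936  0.1924] [ 1.000e-04  0.000e+00 -6.127e-01]
t 2.7 pos [ 179.7 -546.2  304. ] F [0.4 0.7 0.1] op 1.001 
row [ 0.3825 -0.1936  0.2487] [ 1.000e-04  0.000e+00 -6.127e-01]
```

```bash
python3 -m jog '1 0.04 -0.02 0.02 0 0 -0.07; 1 0.09 -0.045 0.04 0 0 -0.15; 1 0.14 -0.07 0.06 0 0 -0.23; 1 0.19 -0.096 0.09 0 0 -0.31; 1 0.24 -0.121 0.11 0 0 -0.39; 1 0.29 -0.147 0.14 0 0 -0.47; 1 0.34 -0.172 0.17 0 0 -0.55; 1 0.3825 -0.1936 0.19 0 0 -0.613; 1 0.3825 -0.1936 0.22 0 0 -0.613; 1 0.3825 -0.1936 0.2487 0 0 -0.613' 60
python3 - <<'E'
from h import *
togo([*cas(0,-193),105],down(73.35))
togo([*cas(0,-146),105],down(73.35))
p=bot.read_camera("top");crop(p,(230,170,350,270),6,"pre")
q=bot.read_camera("side");crop(q,(200,100,330,200),6,"pre2")
E
```

```text
time: 3.95
tool_pos: [422.7, -303.0, 104.4]
tcp_rot: [0.801, 0.598, 0.0, 0.0]
wrist_force: [-0.1, -0.2, 0.7]
opening: -0.001
t 3.95 pos [ 422.7 -303.   104.4] F [-0.1 -0.2  0.7] op -0.001 
row [ 0.0492 -0.0006 -0.0007] [0.0004 0.0003 0.0014]
t 3.95 pos [ 422.7 -303.   104.4] F [-0.1 -0.2  0.7] op -0.001 
row [ 0.1079 -0.0004 -0.0008] [0.0004 0.0003 0.0014]
```

View pics/pre.png

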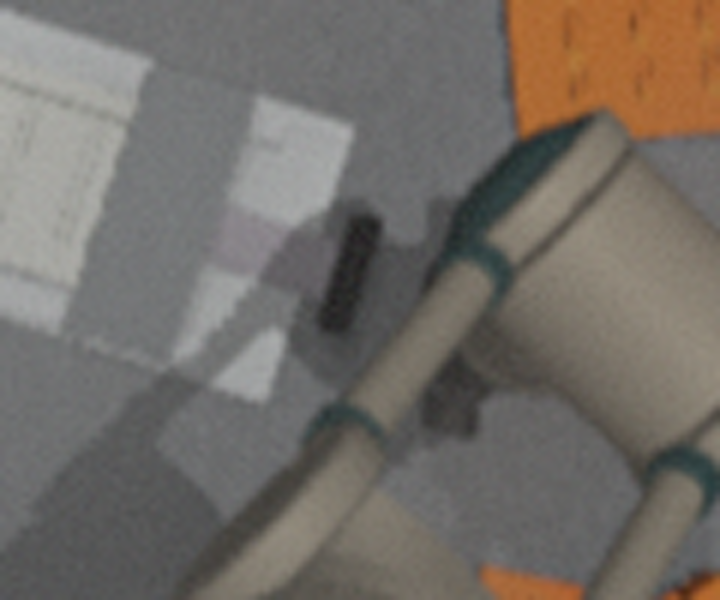

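View pics/pre2.png

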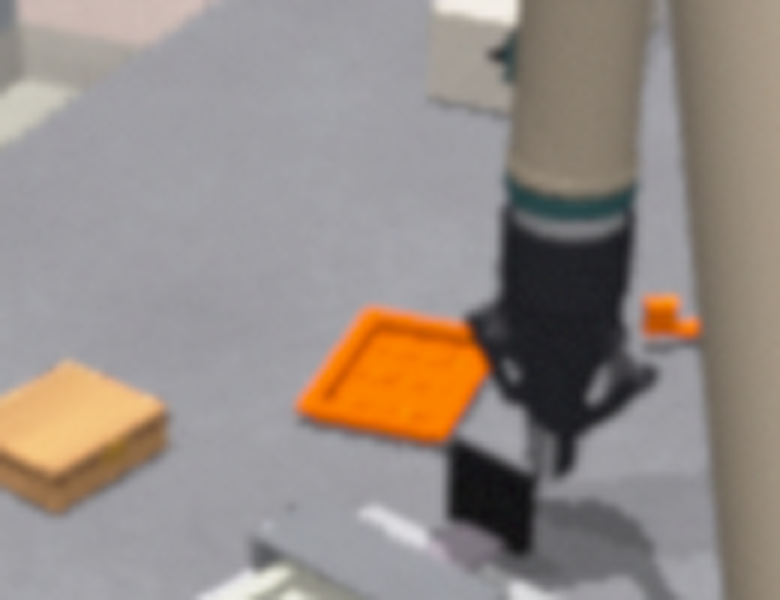

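The side view shows the shut fingers just behind the paddle, in line with it. I'll press to near the end first and read the force.

```bash
python3 -m jog '1 0.02 0 0 0 0 0; 1 0.035 0 0 0 0 0; 1 0.045 0 0 0 0 0; 1 0.055 0 0 0 0 0; 1 0.065 0 0 0 0 0; 1 0.075 0 0 0 0 0; 1 0.085 0 0 0 0 0; 1 0.095 0 0 0 0 0; 1 0.1 0 0 0 0 0; 1 0.1 0 0 0 0 0'
python3 - <<'E'
from h import *
togo([*cas(0,-146),105],down(73.35))
p=bot.read_camera("top");crop(p,(170,140,310,250),5.5,"press1")
E
```

```text
time: 5.3
tool_pos: [445.0, -228.2, 105.7]
tcp_rot: [0.801, 0.598, -0.001, 0.002]
wrist_force: [-3.1, -5.0, 2.0]
opening: -0.0
t 5.3 pos [ 445.  -228.2  105.7] F [-3.1 -5.   2. ] op -0.0 
row [ 0.0103 -0.0006  0.0008] [0.001  0.0023 0.0014]
```

View pics/press1.png

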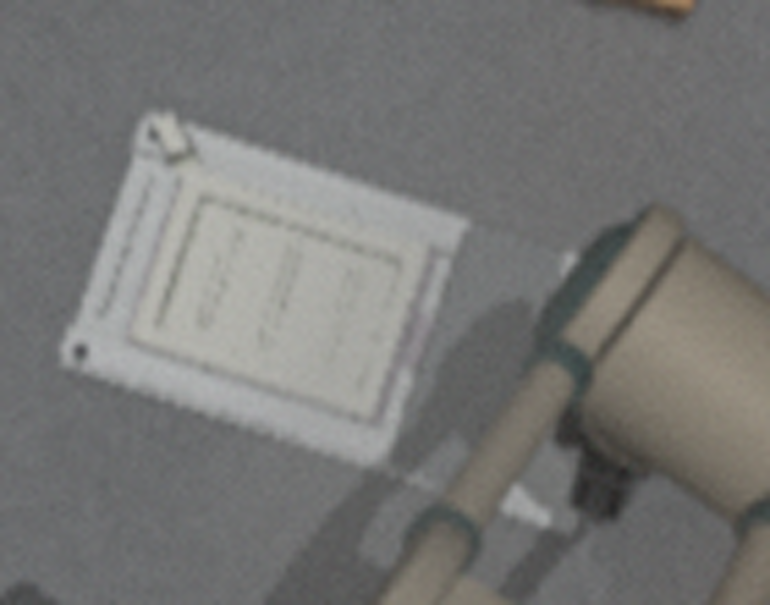

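The tray is mostly out and the force is about 6 N. I'll keep pressing gently until I reach the end stop.

```bash
python3 -m jog '1 0.002 0 0 0 0 0; 1 0.004 0 0 0 0 0; 1 0.006 0 0 0 0 0; 1 0.008 0 0 0 0 0; 1 0.010 0 0 0 0 0; 1 0.011 0 0 0 0 0; 1 0.012 0 0 0 0 0; 1 0.013 0 0 0 0 0; 1 0.013 0 0 0 0 0; 1 0.013 0 0 0 0 0'
python3 - <<'E'
from h import *
togo([*cas(0,-146),105],down(73.35))
E
```

```text
time: 6.6
tool_pos: [447.7, -219.5, 105.7]
tcp_rot: [0.801, 0.598, -0.002, 0.002]
wrist_force: [-4.2, -9.0, 3.1]
opening: -0.003
t 6.6 pos [ 447.7 -219.5  105.7] F [-4.2 -9.   3.1] op -0.003 
row [-0.0011 -0.0007  0.0009] [0.001  0.0037 0.0019]
```

```bash
python3 -m jog '1 0.001 0 0 0 0 0; 1 0.002 0 0 0 0 0; 1 0.003 0 0 0 0 0; 1 0.004 0 0 0 0 0; 1 0.005 0 0 0 0 0; 1 0.006 0 0 0 0 0; 1 0.007 0 0 0 0 0; 1 0.007 0 0 0 0 0; 1 0.007 0 0 0 0 0; 1 0.007 0 0 0 0 0'
python3 - <<'E'
from h import *
togo([*cas(0,-146),105],down(73.35))
p=bot.read_camera("top");crop(p,(170,140,310,250),5.5,"press2",[[*cas(61,126),54],[*cas(-50,115),33]])
E
```

```text
time: 7.85
tool_pos: [448.1, -218.7, 105.9]
tcp_rot: [0.8, 0.6, -0.006, 0.005]
wrist_force: [-12.6, -26.6, 0.6]
opening: 0.001
t 7.85 pos [ 448.1 -218.7  105.9] F [-12.6 -26.6   0.6] op 0.001 
row [-0.0021 -0.0009  0.0012] [0.0011 0.0097 0.0048]
```

View pics/press2.png

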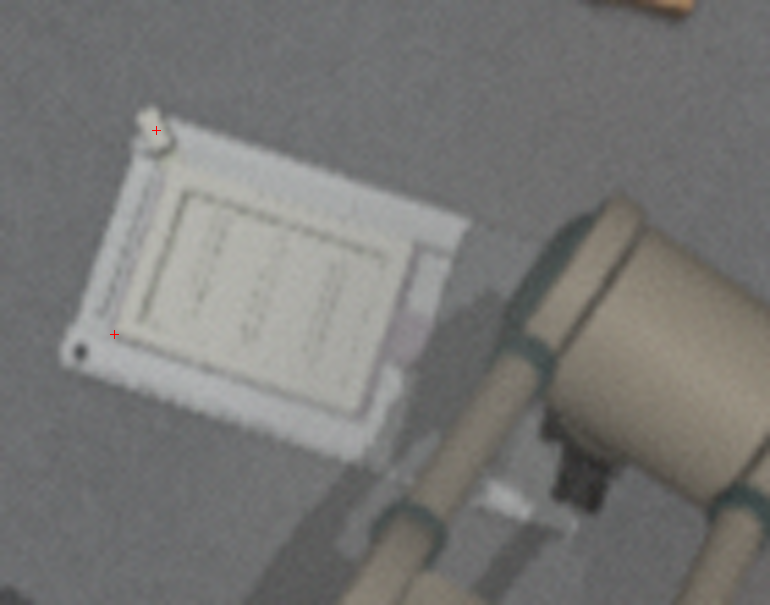

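The end stop is reached: the force jumped to 30 N with under 1 mm of travel, and the tray is out by about 45 mm. I'll back off and rise.

```bash
python3 -m jog '1 -0.01 0 0 0 0 0; 1 -0.03 0 0 0 0 0; 1 -0.05 0 0 0 0 0; 1 -0.07 0 0 0 0 0; 1 -0.09 0 0 0 0 0; 0 -0.11 0 0 0 0 0; -0.5 -0.125 0 -0.03 0 0 0; -1 -0.125 0 -0.07 0 0 0; -1 -0.125 0 -0.11 0 0 0; -1 -0.125 0 -0.13 0 0 0'
python3 - <<'E'
from h import *
togo([*cas(61,126),200],down(28.35))
E
```

```text
time: 9.15
tool_pos: [421.0, -308.1, 210.6]
tcp_rot: [0.802, 0.597, 0.0, 0.001]
wrist_force: [-0.5, 0.2, 0.7]
opening: 0.993
t 9.15 pos [ 421.  -308.1  210.6] F [-0.5  0.2  0.7] op 0.993 
row [0.4545 0.0757 0.0131] [ 1.400e-03 -2.000e-04  5.001e-01]
```

```bash
python3 -m jog '-1 0.03 0.005 0 0 0 0.05; -1 0.08 0.013 0 0 0 0.1; -1 0.13 0.022 0 0 0 0.16; -1 0.19 0.032 0 0 0 0.22; -1 0.25 0.042 0.005 0 0 0.29; -1 0.31 0.052 0.01 0 0 0.35; -1 0.37 0.062 0.013 0 0 0.41; -1 0.42 0.07 0.013 0 0 0.46; -1 0.4545 0.0757 0.013 0 0 0.5; -1 0.4545 0.0757 0.013 0 0 0.5'
python3 - <<'E'
from h import *
togo([*cas(61,126),97],down(28.35))
for n in ("wrist","top","side"):
    p=bot.read_camera(n)
    L=bot.landmark_of(p,"lug")
    print(n,[(np.round(ray(p,d["at"],42),1).tolist(),np.round(d["at"]),round(d["confidence"],2)) for d in L])
    if n=="wrist": cv2.imwrite("pics/w1.png",p["img"])
    else:
        u=proj(p,[*cas(0,0),20]);crop(p,(u[0]-70,max(u[1]-55,0),u[0]+70,u[1]+55),5.5,n+"2",[[*cas(61,126),54]])
    if n!="side":
        for m,z in (("cover_mid",30),("far_corner",30)): print(m,[(np.round(ray(p,d["at"],z),1).tolist(),round(d["confidence"],2)) for d in bot.landmark_of(p,m)])
print("exp",cas(61,126),cas(0,45),cas(-50,-25))
E
```

```text
time: 10.4
tool_pos: [583.4, 25.1, 198.0]
tcp_rot: [0.969, 0.247, -0.0, -0.0]
wrist_force: [0.3, -1.4, -0.0]
opening: 1.006
t 10.4 pos [583.4  25.1 198. ] F [ 0.3 -1.4 -0. ] op 1.006 
row [-0.0015  0.0024  0.1263] [-0.0004  0.0001  0.0023]
wrist []
cover_mid [([499.7, -33.1, 30.0], 0.65)]
far_corner []
top [([584.7, 12.2, 42.0], array([202., 163.]), 0.83), ([427.1, -530.5, 42.0], array([382., 221.]), 0.72), ([506.5, -486.3, 42.0], array([367., 194.]), 0.69), ([283.9, -431.3, 42.0], array([348., 268.]), 0.61)]
cover_mid [([497.1, -25.4, 30.0], 0.92), ([493.5, -89.8, 30.0], 0.72), ([354.9, -584.5, 30.0], 0.65), ([227.3, -357.0, 30.0], 0.63), ([560.9, -403.1, 30.0], 0.56)]
far_corner [([283.8, -640.2, 30.0], 0.8), ([600.1, -324.1, 30.0], 0.74), ([725.1, 187.9, 30.0], 0.63), ([428.0, -80.4, 30.0], 0.56), ([159.9, -295.9, 30.0], 0.56)]
side [([432.5, -500.5, 42.0], array([308., 151.]), 0.82), ([584.7, 26.7, 42.0], array([203., 214.]), 0.66), ([501.1, -434.6, 42.0], array([285., 154.]), 0.58), ([274.4, -409.9, 42.0], array([341., 171.]), 0.52)]
exp [583.24454051  22.93918762] [501.59360487 -37.18671952] [433.63324121 -89.92559485]
```

View pics/w1.png

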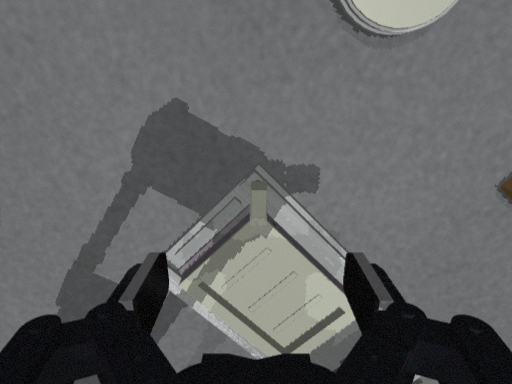

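View pics/side2.png

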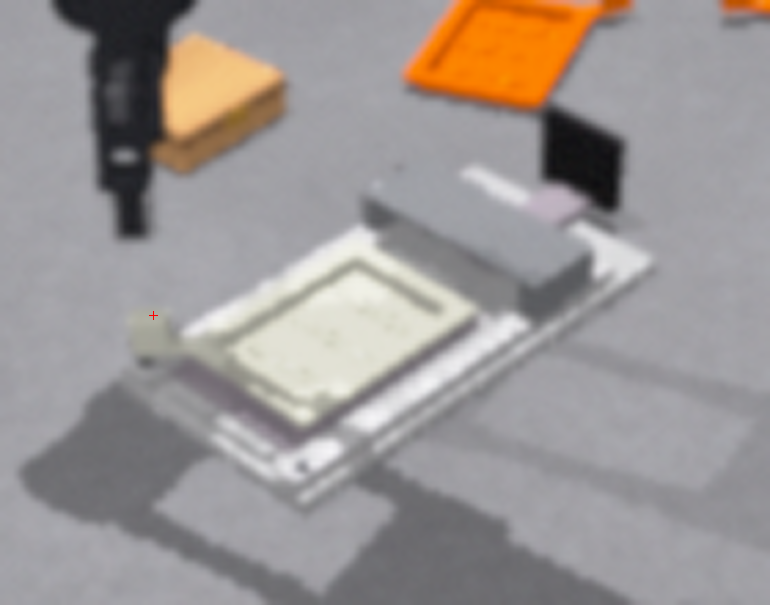

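View pics/top2.png

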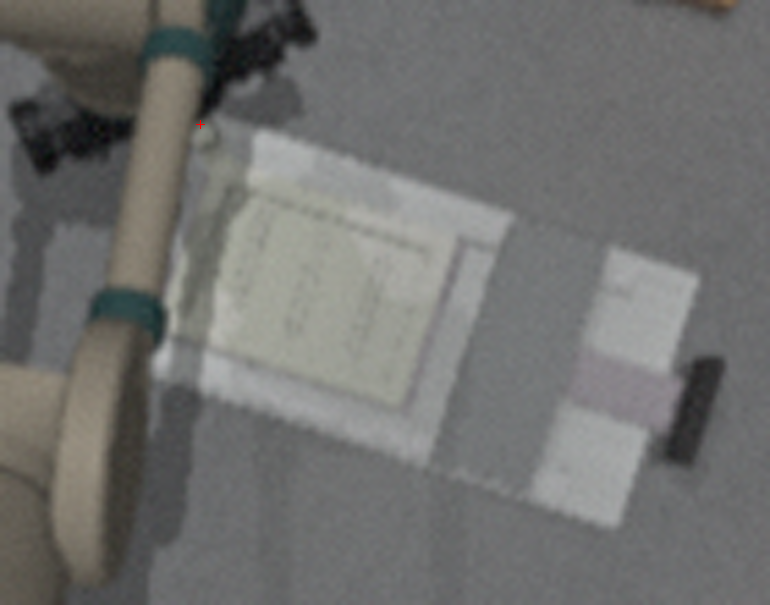

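The ejector has sprung back, with the paddle at its rest place. In the wrist view the lug is at about (259,200), centred between the fingers. I'll refine it with an overlay in the wrist image.

```bash
python3 - <<'E'
from h import *
p=bot.read_camera("wrist")
print(np.round(p["extrinsics"],2).tolist())
lug=[]
for a in (-11,11):
  for b in (-6,6):
    for z in (30,54):
      k=.70711; lug.append([*cas(61+k*(a-b),126+k*(a+b)),z])
rim=[[*cas(x,45+y),33] for x in (-50,50) for y in (-70,70)]
for X in lug: print(np.round(X),np.round(proj(p,X),1))
crop(p,(150,150,370,370),3.5,"w2",lug+rim)
crop(p,(210,140,310,240),6,"w3")
E
```

```text
[[0.47, -0.83, -0.29, 655.76], [-0.88, -0.45, -0.16, 63.2], [0.0, 0.33, -0.94, 269.68], [0.0, 0.0, 0.0, 1.0]]
[576.  12.  30.] [264.  203.3]
[576.  12.  54.] [264.8 214.8]
[571.  23.  30.] [249.5 203.3]
[571.  23.  54.] [249.  214.8]
[596.  23.  30.] [264.2 177.8]
[596.  23.  54.] [265.1 187.3]
[590.  33.  30.] [249.3 177.9]
[590.  33.  54.] [248.7 187.3]
```

View pics/w2.png

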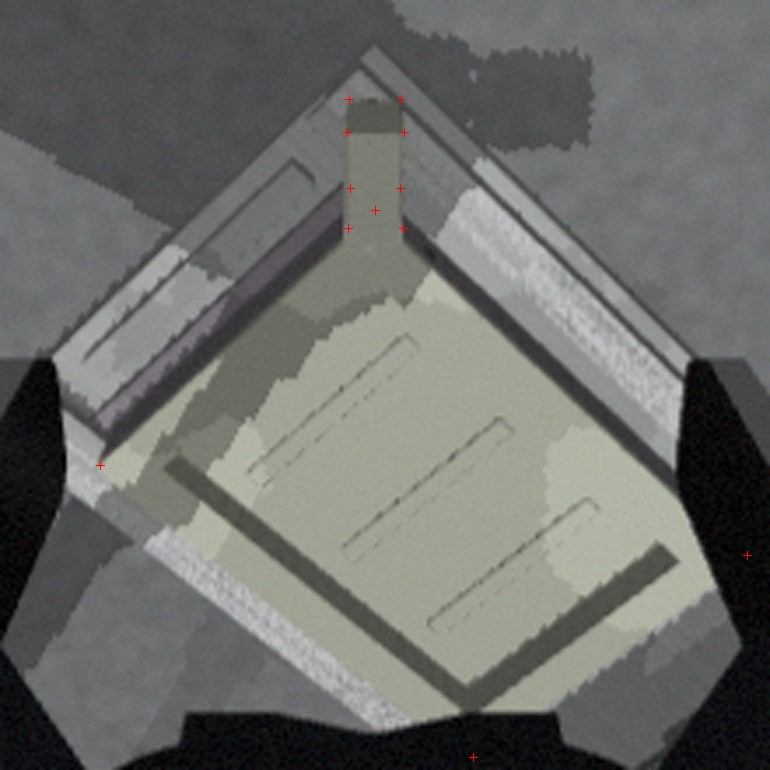

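View pics/w3.png

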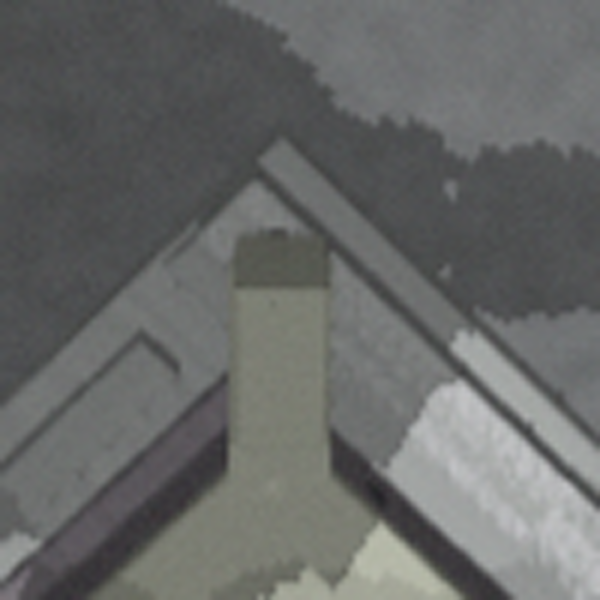

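The overlay matches the lug to within 1 px (under 1 mm), so I'll descend with the fingertips at about 25 mm and grip.

```bash
python3 -m jog '-1 -0.001 0.002 0.03 0 0 0; -1 -0.001 0.002 0.06 0 0 0; -1 -0.001 0.002 0.09 0 0 0; -1 -0.001 0.002 0.11 0 0 0.002; -1 -0.001 0.002 0.125 0 0 0.002; -1 -0.001 0.002 0.125 0 0 0.002; 1 -0.001 0.002 0.125 0 0 0.002; 1 -0.001 0.002 0.125 0 0 0.002; 1 -0.001 0.002 0.125 0 0 0.002; 1 -0.001 0.002 0.125 0 0 0.002' 80
python3 - <<'E'
from h import *
togo([*cas(61,126),97],down(28.35))
p=bot.read_camera("wrist"); cv2.imwrite("pics/w4.png",p["img"])
p=bot.read_camera("side");u=proj(p,[*cas(0,80),40]);crop(p,(u[0]-60,u[1]-60,u[0]+60,u[1]+40),6,"s4")
E
```

```text
time: 12.2
tool_pos: [583.1, 22.0, 98.9]
tcp_rot: [0.97, 0.244, 0.0, 0.0]
wrist_force: [-0.4, 0.1, 8.6]
opening: 0.147
t 12.2 pos [583.1  22.   98.9] F [-0.4  0.1  8.6] op 0.147 
row [ 0.0008 -0.0009  0.0024] [ 0.0002 -0.0004 -0.0017]
```

View pics/w4.png

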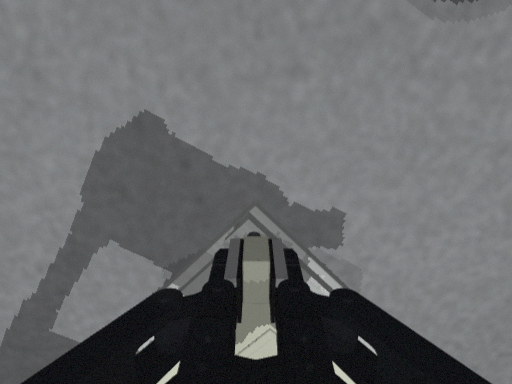

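View pics/s4.png

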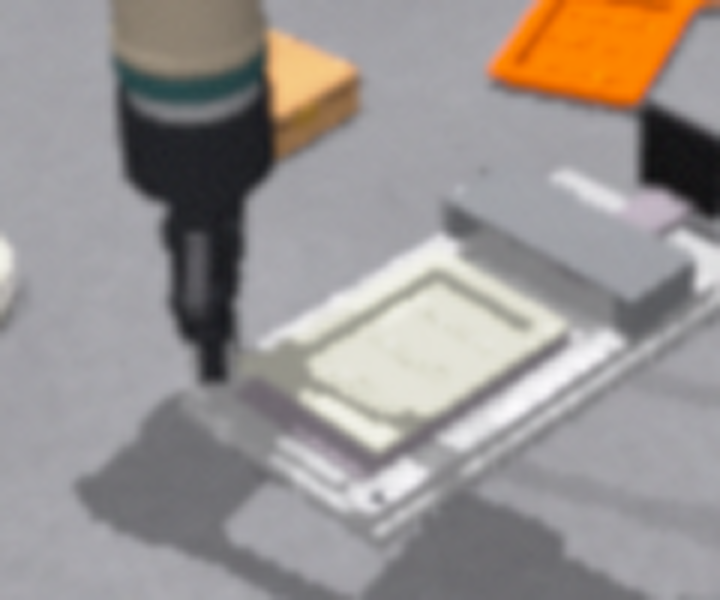

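The lug is gripped, with an opening of 12.5 mm. I'll compute the peel as a rotation about the far corner.

```bash
python3 - <<'E'
import numpy as np
for t in (1,2,3,4,5,6,7,8,10,12,14,16,18):
    a=np.radians(t);c,s=np.cos(a),np.sin(a);x,z=185.3,-68.9
    print(t,np.round([(x*c+z*s-x)/800,(-x*s+z*c-z)/800,a/(np.pi/2)],4))
E
```

```text
1 [-0.0015 -0.004   0.0111]
2 [-0.0031 -0.008   0.0222]
3 [-0.0048 -0.012   0.0333]
4 [-0.0066 -0.0159  0.0444]
5 [-0.0084 -0.0199  0.0556]
6 [-0.0103 -0.0237  0.0667]
7 [-0.0122 -0.0276  0.0778]
8 [-0.0142 -0.0314  0.0889]
10 [-0.0185 -0.0389  0.1111]
12 [-0.023  -0.0463  0.1333]
14 [-0.0277 -0.0535  0.1556]
16 [-0.0327 -0.0605  0.1778]
18 [-0.038  -0.0674  0.2   ]
```

```bash
python3 -m jog '1 -0.0015 0 -0.004 0 0.0111 0; 1 -0.0031 0 -0.008 0 0.0222 0; 1 -0.0048 0 -0.012 0 0.0333 0; 1 -0.0066 0 -0.0159 0 0.0444 0; 1 -0.0084 0 -0.0199 0 0.0556 0; 1 -0.0103 0 -0.0237 0 0.0667 0; 1 -0.0122 0 -0.0276 0 0.0778 0; 1 -0.0142 0 -0.0314 0 0.0889 0; 1 -0.0142 0 -0.0314 0 0.0889 0; 1 -0.0142 0 -0.0314 0 0.0889 0'
python3 - <<'E'
from h import *
s=bot.state();print(R.from_quat(s["tcp_rot"]).as_matrix().round(3).tolist(),s["torque"].round(2))
p=bot.read_camera("side");u=proj(p,[*cas(0,50),40]);crop(p,(u[0]-60,u[1]-60,u[0]+60,u[1]+40),6,"s5",[[*cas(-50,-25),30]])
p=bot.read_camera("top");u=proj(p,[*cas(0,0),20]);crop(p,(u[0]-70,u[1]-55,u[0]+70,u[1]+55),5.5,"t5")
E
```

```text
time: 13.55
tool_pos: [572.9, 16.5, 123.6]
tcp_rot: [0.967, 0.243, 0.068, -0.017]
wrist_force: [1.0, -0.9, 0.1]
opening: 0.127
[[0.873, 0.473, 0.123], [0.468, -0.881, 0.065], [0.139, 0.0, -0.99]] [-0.21 -0.06  0.13]
```

View pics/s5.png

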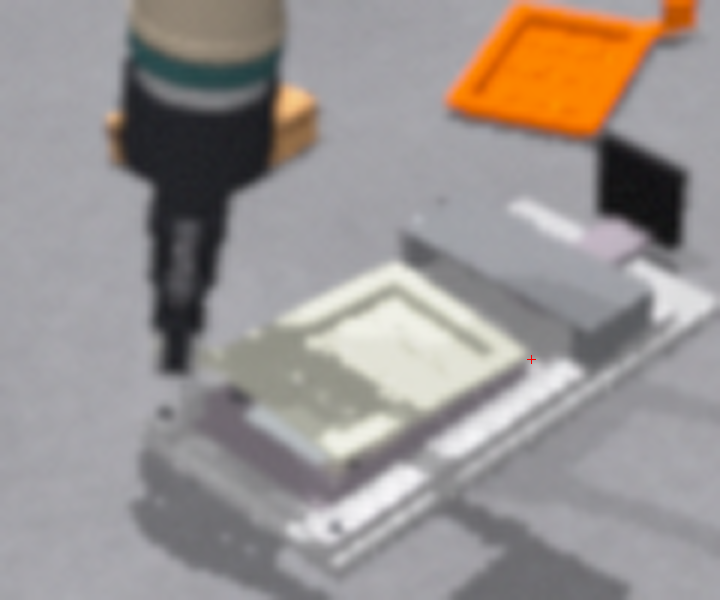

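View pics/t5.png

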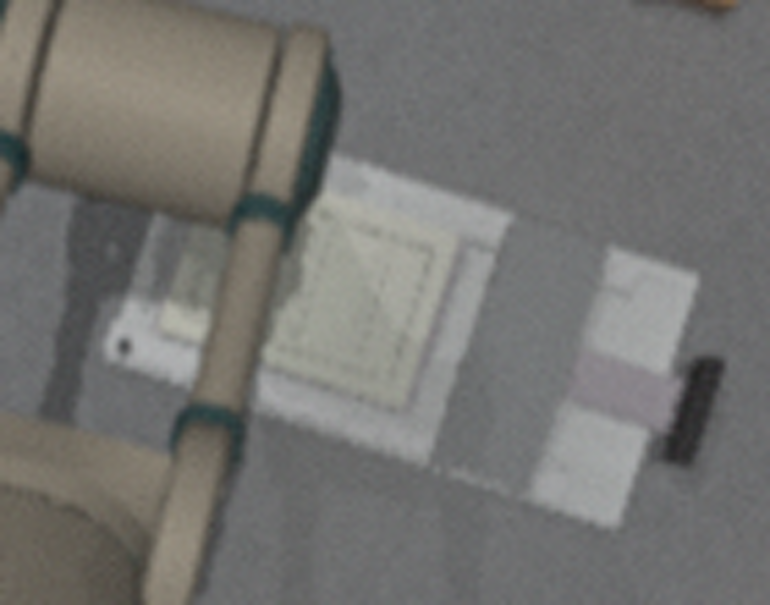

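The cover is tilted about 8°, the lug corner is up and the far corner is still on the tray. The force is near zero, so the other nibs have let go. I'll tilt another 8° about the same pivot.

```bash
python3 -m jog '1 -0.0015 0 -0.004 0 0.0111 0; 1 -0.0031 0 -0.008 0 0.0222 0; 1 -0.0048 0 -0.012 0 0.0333 0; 1 -0.0066 0 -0.0159 0 0.0444 0; 1 -0.0084 0 -0.0199 0 0.0556 0; 1 -0.0103 0 -0.0237 0 0.0667 0; 1 -0.0122 0 -0.0276 0 0.0778 0; 1 -0.0142 0 -0.0314 0 0.0889 0; 1 -0.0142 0 -0.0314 0 0.0889 0; 1 -0.0142 0 -0.0314 0 0.0889 0'
python3 - <<'E'
from h import *
s=bot.state();R0=R.from_quat(s["tcp_rot"]).as_matrix();print(R0.round(3).tolist(),s["torque"].round(2))
print("up row per 100mm",(R0.T@[0,0,100/800]).round(4))
print("est far corner",(s["tool_pos"]+R0@[-185.3,28.3,68.9]).round(1),(s["tool_pos"]+R0@[-185.3,-28.3,68.9]).round(1),cas(-50,-25))
p=bot.read_camera("side");u=proj(p,[*cas(0,50),40]);crop(p,(u[0]-60,u[1]-60,u[0]+60,u[1]+40),6,"s6",[[*cas(-50,-25),30]])
E
```

```text
time: 14.9
tool_pos: [559.9, 9.6, 146.9]
tcp_rot: [0.96, 0.241, 0.135, -0.034]
wrist_force: [0.6, 0.1, 0.1]
opening: 0.126
[[0.847, 0.472, 0.243], [0.454, -0.881, 0.13], [0.276, -0.0, -0.961]] [-0.05  0.1  -0.01]
up row per 100mm [ 0.0344 -0.     -0.1202]
est far corner [432.9 -90.5  29.6] [406.2 -40.6  29.6] [433.63324121 -89.92559485]
```

View pics/s6.png

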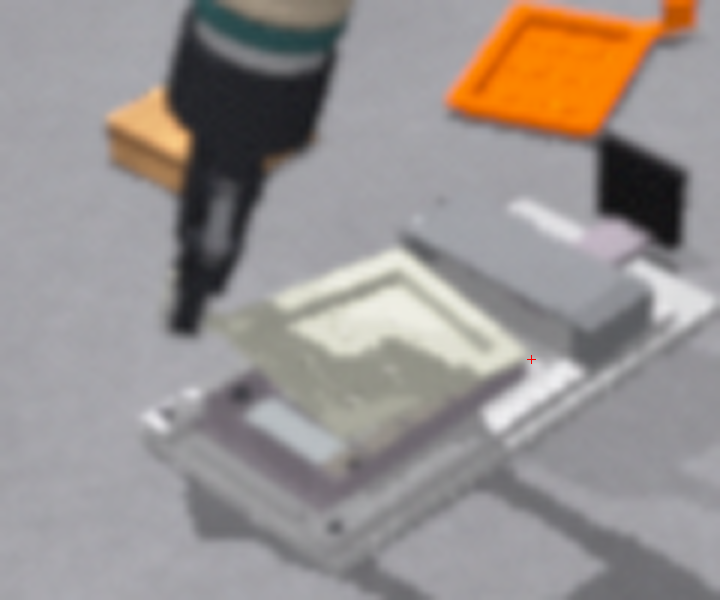

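The peel works: the far corner is still on the tray at about (525,355). Now I'll lift straight up, slowly at first to free the last nib.

```bash
python3 -m jog '1 0.001 0 -0.003 0 0 0; 1 0.002 0 -0.006 0 0 0; 1 0.0034 0 -0.012 0 0 0; 1 0.0069 0 -0.024 0 0 0; 1 0.0138 0 -0.048 0 0 0; 1 0.0206 0 -0.072 0 0 0; 1 0.0275 0 -0.096 0 0 0; 1 0.0344 0 -0.12 0 0 0; 1 0.0413 0 -0.144 0 0 0; 1 0.0413 0 -0.144 0 0 0'
python3 - <<'E'
from h import *
s=bot.state();print(s["wrist_force"].round(1),s["torque"].round(2))
p=bot.read_camera("side");u=proj(p,[*cas(0,50),40]);crop(p,(u[0]-80,u[1]-90,u[0]+60,u[1]+40),5,"s7")
for n,z in (("pad_mid",12),): print([(ray(p,d["at"],z).round(1),d["confidence"]) for d in bot.landmark_of(p,n)])
p=bot.read_camera("top");cv2.imwrite("pics/t7.png",p["img"])
for n,z in (("pad_mid",12),): print([(ray(p,d["at"],z).round(1),d["confidence"]) for d in bot.landmark_of(p,n)])
E
```

```text
time: 16.2
tool_pos: [560.9, 9.4, 269.1]
tcp_rot: [0.96, 0.241, 0.137, -0.033]
wrist_force: [0.2, -0.2, -0.5]
opening: 0.125
[ 0.2 -0.2 -0.5] [-0.03  0.1   0.01]
[(array([491.8, 346.1,  12. ]), 0.91)]
[(array([490.1, 345. ,  12. ]), 0.56)]
```

View pics/s7.png

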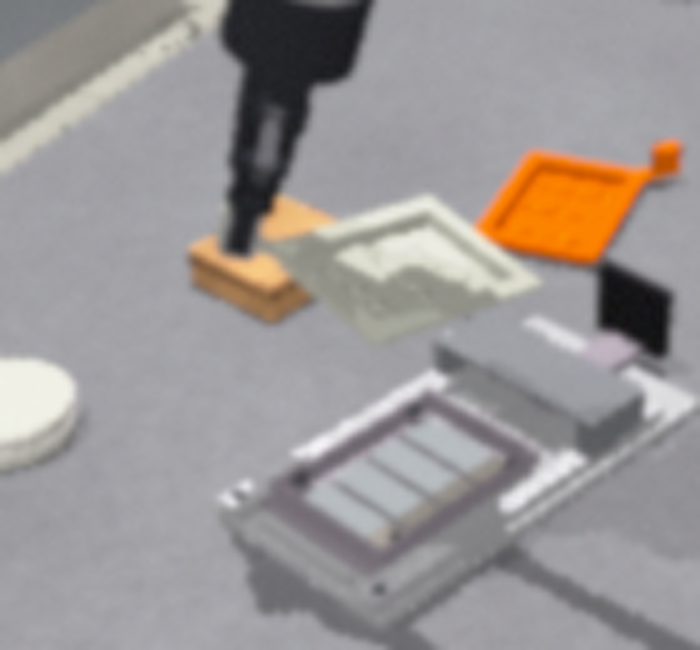

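View pics/t7.png

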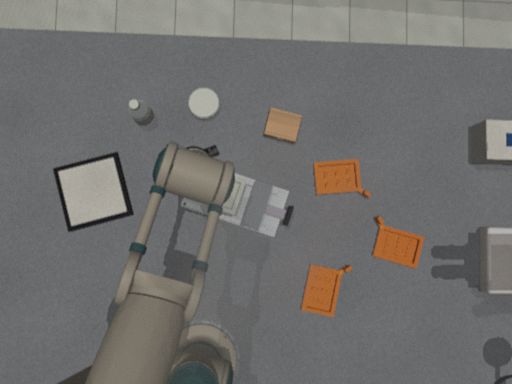

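The cover is free and the tray with its slides is still in the rails. Next I'll measure the pad centre from its corners and check how the cover sits in the grip.

```bash
python3 - <<'E'
from h import *
for n in ("top","side"):
    p=bot.read_camera(n)
    g=cv2.cvtColor(p["img"],cv2.COLOR_BGR2GRAY)
    for d in bot.outline_of(p,"pad_mid")[:1] : print("o",d["box"])
    # white face blob
    m=(g>150).astype(np.uint8); k,l,st,c=cv2.connectedComponentsWithStats(m)
    u=proj(p,[490,350,12]).astype(int); i=l[u[1],u[0]]
    cnt=max(cv2.findContours((l==i).astype(np.uint8),0,1)[0],key=cv2.contourArea);r=cv2.approxPolyDP(cnt,8,True)[:,0]
    print(n,st[i],r.tolist()); W=np.array([ray(p,x,12) for x in r]);print(W.round(0).tolist(),W.mean(0).round(1))
P=np.array([490,350]);Rt=down(28.35)
print(); pos=np.array([*P,187.])-Rt@[-100.4,14.1,68.9];print(pos);togo(pos,Rt)
E
```

```text
o [51.5, 154.2, 134.9, 231.3]
top [  59  158   67   67 3068] [[112, 158], [59, 172], [71, 224], [125, 210]]
[[597.0, 289.0, 12.0], [549.0, 446.0, 12.0], [394.0, 401.0, 12.0], [440.0, 242.0, 12.0]] [495.  344.6  12. ]
o [108.7, 271.4, 212.9, 350.6]
side [ 116  276   91   67 4132] [[145, 276], [116, 331], [186, 342], [206, 285]]
[[602.0, 285.0, 12.0], [552.0, 447.0, 12.0], [393.0, 398.0, 12.0], [441.0, 239.0, 12.0]] [497.  342.3  12. ]

[571.66288005 410.08447405 255.9       ]
t 16.6 pos [559.6   9.7 266. ] F [ 0.2  0.2 -1.3] op 0.124 
row [ 0.2366 -0.434   0.0811] [-0.0003 -0.1771 -0.0018]
```

```bash
python3 - <<'E'
from h import *
Rt=down(28.35);pos=np.array([496,343.3,187.])-Rt@[-100.4,14.1,68.9];print(pos.round(1));togo(pos,Rt)
E
```

```text
[577.7 403.4 255.9]
t 16.6 pos [559.6   9.7 266. ] F [ 0.2  0.2 -1.3] op 0.124 
row [ 0.2391 -0.4231  0.0818] [-0.0003 -0.1771 -0.0018]
```

```bash
python3 -m jog '1 0.005 -0.008 0.0016 0 -0.01 0; 1 0.014 -0.025 0.005 0 -0.03 0; 1 0.026 -0.047 0.009 0 -0.05 0; 1 0.04 -0.071 0.0137 0 -0.07 0; 1 0.054 -0.095 0.0185 0 -0.09 0; 1 0.069 -0.122 0.0236 0 -0.11 0; 1 0.084 -0.149 0.0287 0 -0.13 0; 1 0.099 -0.175 0.034 0 -0.15 0; 1 0.113 -0.2 0.0387 0 -0.165 0; 1 0.126 -0.223 0.043 0 -0.177 0'
python3 - <<'E'
from h import *
Rt=down(28.35);togo([577.7,403.4,255.9],Rt)
E
```

```text
time: 17.85
tool_pos: [569.5, 218.8, 261.3]
tcp_rot: [0.97, 0.244, 0.0, 0.0]
wrist_force: [-0.1, -0.4, -0.4]
opening: 0.124
t 17.85 pos [569.5 218.8 261.3] F [-0.1 -0.4 -0.4] op 0.124 
row [ 0.1182 -0.1985  0.0067] [ 0.0002 -0.0003 -0.0014]
```

```bash
python3 -m jog '1 0.014 -0.024 0.001 0 0 0; 1 0.031 -0.052 0.002 0 0 0; 1 0.048 -0.08 0.003 0 0 0; 1 0.065 -0.108 0.004 0 0 0; 1 0.081 -0.136 0.005 0 0 0; 1 0.096 -0.161 0.006 0 0 0; 1 0.107 -0.18 0.0065 0 0 0; 1 0.115 -0.193 0.0067 0 0 0; 1 0.118 -0.1985 0.0067 0 0 -0.001; 1 0.118 -0.1985 0.0067 0 0 -0.001'
cat > fin.py <<'E'
from h import *
s=bot.state();R0=R.from_quat(s["tcp_rot"]).as_matrix()
print(s["time"],s["tool_pos"].round(1),s["opening"],s["wrist_force"].round(1),s["torque"].round(2),R0[2].round(3))
T=lambda a:s["tool_pos"]+R0@np.array(a)
# cover frame -> tool: x'=(x+y)/r2, y'=(x-y)/r2
k=.70711
def cov(x,y,z): x-=61;y-=81;z-=12; return T([k*(x+y),k*(x-y),56.9-z])
M=[cov(x,y,0) for x in(-50,50) for y in(-70,70)]+[cov(0,0,0)]
print(np.round(M,0).tolist())
for n in ("top","side","wrist"):
    p=bot.read_camera(n);u=proj(p,cov(0,0,0))
    if n=="wrist":
        crop(p,(0,0,512,384),1.5,"f_wrist",M[:4])
    else: 
        crop(p,(max(u[0]-65,0),max(u[1]-50,0),u[0]+65,u[1]+50),6,"f_"+n,M)
    for m in("cover_mid","far_corner","lug"): print(n,m,[(np.round(d["at"]).tolist(),round(d["confidence"],2)) for d in bot.landmark_of(p,m)][:3])
    print([proj(p,X).round(0).tolist() for X in M+[cov(61,81,12)]])
E
python3 fin.py
```

```text
time: 19.1
tool_pos: [577.5, 401.5, 256.2]
tcp_rot: [0.97, 0.244, 0.001, 0.0]
wrist_force: [-0.1, 0.1, -0.8]
opening: 0.128
19.1 [577.5 401.5 256.2] 0.12771725458283748 [-0.1  0.1 -0.8] [ 0.03 -0.05 -0.01] [ 0.001  0.    -1.   ]
[[428.0, 289.0, 187.0], [468.0, 423.0, 187.0], [524.0, 260.0, 187.0], [564.0, 394.0, 187.0], [496.0, 342.0, 187.0]]
top cover_mid [([336.0, 173.0], 0.89), ([319.0, 288.0], 0.72), ([64.0, 186.0], 0.63)]
top far_corner [([88.0, 214.0], 0.93), ([302.0, 310.0], 0.88), ([416.0, 268.0], 0.73)]
top lug [([344.0, 268.0], 0.89), ([366.0, 191.0], 0.85), ([379.0, 221.0], 0.79)]
[[86.0, 212.0], [34.0, 195.0], [99.0, 175.0], [48.0, 158.0], [67.0, 185.0], [43.0, 152.0]]
side cover_mid [([347.0, 189.0], 0.77), ([250.0, 214.0], 0.63), ([152.0, 248.0], 0.56)]
side far_corner [([251.0, 169.0], 0.86), ([363.0, 202.0], 0.81), ([193.0, 245.0], 0.79)]
side lug [([287.0, 153.0], 0.74), ([310.0, 150.0], 0.61), ([102.0, 255.0], 0.6)]
[[194.0, 249.0], [139.0, 284.0], [167.0, 228.0], [113.0, 259.0], [154.0, 254.0], [105.0, 255.0]]
wrist cover_mid [([257.0, 268.0], 0.56)]
wrist far_corner []
wrist lug [([256.0, 270.0], 0.57)]
[[296.0, 483.0], [140.0, 380.0], [412.0, 413.0], [256.0, 280.0], [279.0, 396.0], [256.0, 268.0]]
```

View pics/f_side.png

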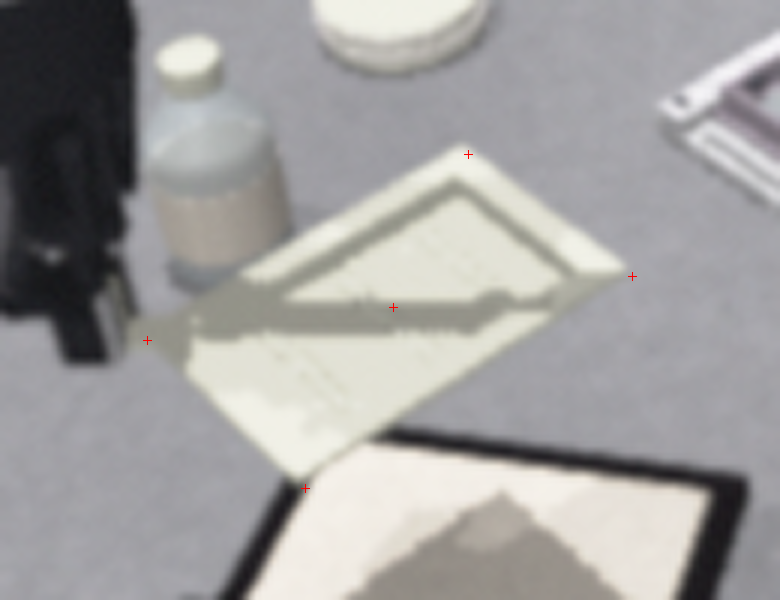

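View pics/f_top.png

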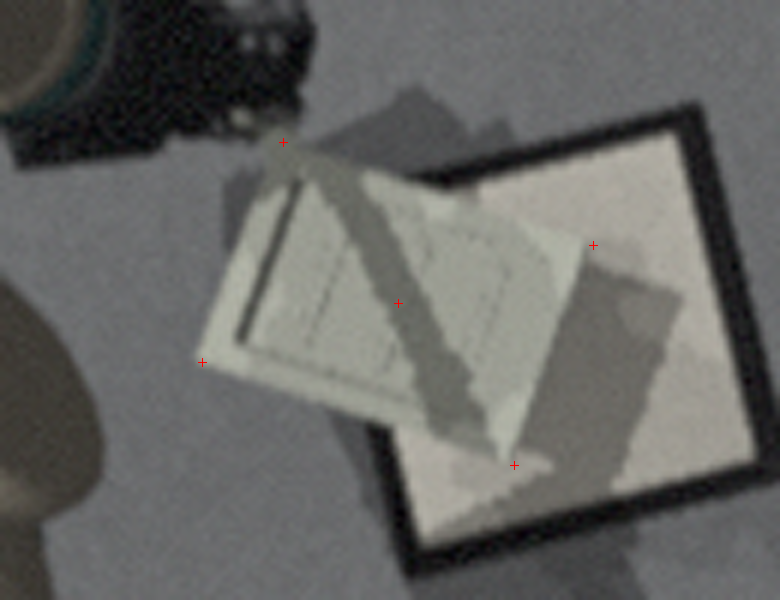

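View pics/f_wrist.png

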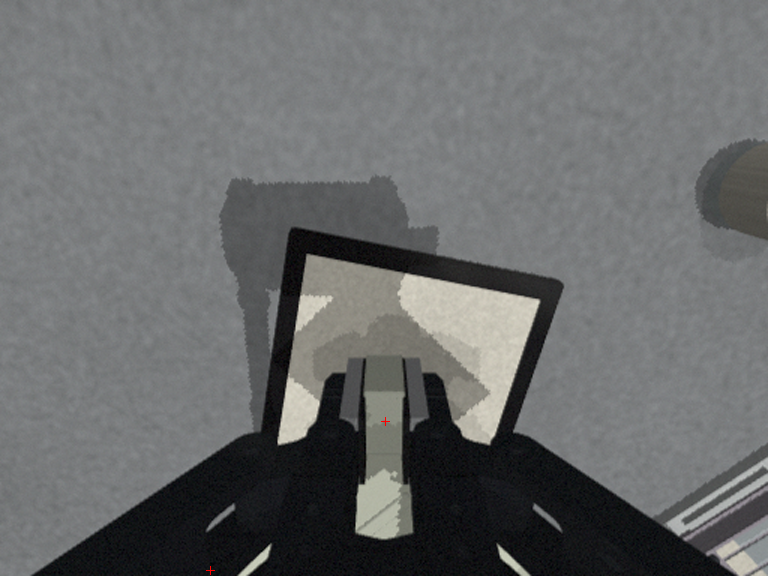

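The projected corners match the picture to 1–2 px in both views. The cover is level, right side up, 175 mm above the pad and within 2 mm of centre. I'll make one last check of the bystanders, then hand in.

```bash
python3 - <<'E'
from h import *
p=bot.read_camera("side");cv2.imwrite("pics/last.png",p["img"])
for n in("sample_bottle","slide_box","dishes"): print(n,[(ray(p,d["at"],0).round(0).tolist(),round(d["confidence"],2)) for d in bot.landmark_of(p,n)][:1])
s=bot.state();print(s["time"],abs(s["joint_velocities"]).max(),s["tool_pos"].round(1))
E
```

```text
sample_bottle [([740.0, 195.0, 0.0], 0.92)]
slide_box [([735.0, -222.0, 0.0], 0.97)]
dishes [([791.0, 5.0, 0.0], 0.56)]
19.9 0.0014877190178005574 [577.5 401.7 256.2]
```

View pics/last.png

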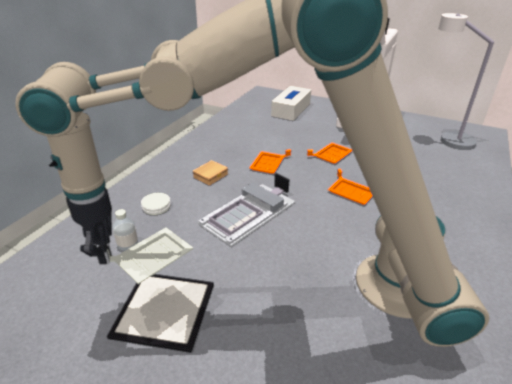

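The last side view shows the tray with its slides in the rails at (248,213), the paddle out at (282,183) and the bystanders in place. The cover is held over the pad.

```bash
python3 -c "
from bench import bot
print(bot.job_done())"
```

```text
the job is handed in; nothing more can be done
None
```

The job is done and handed in at about 20 s on the robot's clock. `job_done` gives no verdict, so this rests on my own checks.

- **Ejecting:** I pressed the paddle with shut fingers until it hit its end stop, where the force jumped from 10 to 30 N with under 1 mm of travel. The tray came out about 45 mm, and the paddle was back at rest in the pictures after I withdrew.
- **Peeling:** I gripped the lug and tilted the cover about 16° around its opposite corner. That corner was still on the tray in both pictures taken during the tilt. I then lifted the cover clear, and the tray with its slides stayed in the rails.
- **Final hold:** The cover is level and right side up, about 175 mm above the pad and within about 2 mm of its centre. Its corners match the calculated ones to 1–2 px in the top and side views, and the arm was still.
- **Bystanders:** The bottle, slide box and dishes show no movement beyond the measuring scatter of about 10 mm.

Two readings disagreed:
- **Cassette base:** It sits about 9 mm off its stated origin along its length, so I took positions from the paddle, lug and cover instead.
- **Pad centre:** The network's readings differed from the corner measurement by up to about 10 mm. I used the corner measurement, which agreed between the two cameras to about 3 mm.

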